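# Refit the lever on a clean-bench gas cock and shut it

## Robot

A 6-joint arm with a two-finger parallel gripper is mounted at the origin on the work surface. World frame = base frame: x ahead of the robot, y to its left, z up, the work surface at z = 0. Lengths are in m, angles in rad, forces in N, time in s.
With the tool pointing down it reaches from about 0.3 to 0.775 m from the base axis. Payload 14.6 kg.
Tool frame: the origin (TCP) lies at the centre of the arm's flange, where the gripper is bolted on; the fingertips stand 199 mm ahead of it and the grasp point (between the pads) lies 180 mm ahead of it; y points along the fingers, x is the direction in which the jaws open and shut, and the axes are right-handed (so a half turn about y gives the same grasp; the last joint's range is limited). The gripper opens to 94 mm and grips with 3 to 60 N. Pads are 16 mm wide; open, the fingers measure 119 mm over their backs; the gripper's body (75 mm by 177 mm) begins 78 mm behind the grasp point.
Start: joints at [1.063, 0.3, 1.521, -0, 1.321, -0.067], TCP at [0.235, 0.497, 0.405] pointing down, gripper open.
Joint ranges: [-3.03, 3.03], [-0.79, 2.21], [0.23, 2.52], [-1.04, 4.18], [0, 3.07], [-2.55, 2.55]. Speed limits (rad/s): [2.22, 2.22, 2.57, 3.14, 3.14, 3.14].

## Interface

Orientations are given as a 3x3 rotation matrix whose columns are the frame's x, y, z axes.
In Python, from workcell import manip gives the robot as it stands.
- The arm moves only by the tool drive_tool, never from a script. Its arguments are lists of equal length, an entry for each row: "linear": the shift along the tool's x, y, z in mm, a list of three; "turn": the turn about the tool's y in rad. A call has 1 to 8 rows; each row is the pose to reach, as a shift and turn from the pose commanded when the call began, along the tool's axes at that moment; what a row does not reach only later rows make up. A row lasts 1/8 s, in which the tool goes at most 62.5 mm and 10.7 degrees, less where a joint would pass 70% of its speed; a pose out of reach is approached as far as the arm can. A call with a gripper value outside its range is refused whole. "jaw" is the finger opening in mm, from 0 to 94, set as the call begins (left out, the last holds). The fingers move at their own pace and stop on an object; "grip_force" is the grip in N (left out, the last holds). Time passes only in rows, so rows that repeat a pose let the fingers close. It gives the time, the measured TCP pose, the force and the opening at its end, in the units of the state.
- manip.sense(): the state, without advancing time (a new reading comes with each control period).
- manip.capture(name): name is "side" or "top" or "wrist"; returns the picture (480x640x3 uint8, red, green, blue); there is no depth.
- manip.get_calibration(name): a dict with "intrinsics" (3x3 intrinsics, pixels), "camera_from_world" (4x4, takes a point from world to camera coordinates). Camera axes: x right, y down, z forward; pixel columns grow to the right and rows downward; lengths in m; the calibration is good to about 2 mm. A picture is of the moment at which its call begins: read the wrist's pose just before it. get_calibration takes no time and is no camera call; for the wrist camera it gives the pose at the moment of the call.
- manip.hand_in(): hands the job in, once; it reports no verdict.
Trained networks look in the newest picture that a camera, given by its name, has taken for a name from the list of things; names that differ only in an ending like _2 or _b are one class to them, and where a whole thing is asked for, a point or a joint stands for the part that bears it (a point fixed in the world has none). Each returns a list of dicts, best first, with "p" (0 to 1); they miss things now and then, are a little off and sometimes report something else, mostly with a low value. They report only what shows in the picture. A call takes as long as a camera call. They do not tell look-alikes from the thing itself.
- manip.search_frame(thing, camera): "at" ([x, y, z] in m, in world coordinates, good to about 4 mm: the middle of the surface that is visible of it).
- manip.mark_of(thing, camera): "at" ([x, y, z] in m, in world coordinates, good to about 4 mm: a listed point, or the origin of a listed thing).
The state is a dict: "t": time; "joint_positions": joint angles; "joint_vel": joint speeds; "tau": joint torques, N m; "eef_pos": TCP position; "tool_rot": TCP orientation; "ft_force": force on the tool from outside, world axes, zero at the start; "torque": the same for the moment, N m; "grip_width": finger opening in m.
Only numpy, scipy, OpenCV 4.12 (cv2) and the standard library are available. Lean on these libraries where they do the work, as an engineer would, in place of code of your own. Each camera call takes 0.05 s, during which the arm holds its last target.

## Task

Refit the loose lever on the part-open gas cock: with its arm slanting between the direction of the outlet nozzle and a right angle to the left of it (seen from above), feel for the angle at which its bore takes the ribbed spindle and slide it fully home, never pressing or twisting it with more than about 6 kg (60 N). Then turn it anticlockwise to the stop, so that the arm stands square across the pipe and the cock is shut. Let go, and leave the three culture jars where they are.

Things in the scene. Friction and masses are not known exactly. Their poses are not given: they have to be found in the camera images.
- valve: Stainless gas cock fixed to the bench. Origin: centre of the underside of its round foot (84 mm across), on the spindle axis; z up. +x along the outlet: level pipe 30 mm thick, axis 34 mm up, from x = -56 mm (dark cap) to +110 mm (thin brass hose nozzle). +y: left of the outlet seen from above. When the cock is shut, its lever's arm points along +y.
- valve_seat (a point): Centre of the flat round bonnet top (48 mm across) on the spindle axis, 70 mm above the bench; axes as the valve's. The underside of a fully home lever hub lies here. The brass spindle rises from it: four ribs in a cross, each 7 mm wide, 26 mm over opposite ribs, 22 mm high (top 2 mm narrower as lead-in).
- spindle_tip (a point): Domed tip of the spindle's round pilot nose (10.8 mm across), on the axis 34.4 mm above the seat; the nose stands above the ribs, enters the bore first and centres it. Axes are the valve's: they do NOT turn with the spindle. The ribs act about 12 mm from the axis, so a twist of 0.5 N m (on stiff arms, 2 degrees past the stop) already loads them with over 40 N in all.
- spindle_ribs (a point): Point on the spindle axis at the ribs' top, 22 mm above the seat; axes are the valve's. The spindle turns with stiff friction, about 0.12 N m. Angle of one rib, anticlockwise from the valve's +x: stops at 15 and 90 (shut) degrees; starts anywhere in 18 to 72, not measured, to be seen or felt. The arm must go on along that rib; a quarter turn off also fits but cannot shut.
- lever_hub (a point): Centre of the lever's hub, on the bore axis, half-way up. Aluminium hub 40 (x) by 36 (y) by 40 mm high, flat sides, lying bore upright on the bench; loose, 0.15 to 0.31 kg. z up the bore, +x along the arm. Through bore: two crossing slots along x and y, each 8.2 wide and 27.4 mm long; about 2.6 degrees play on the ribs. Can be held by its flat y faces, over the bore axis.
- lever_end (a point): Centre of the round black pad (26 mm across, 12 mm high) at the end of the lever's arm, 90 mm from the bore axis, 6 mm above the hub's underside; axes as the hub's. The arm, 18 mm wide and 10 mm thick, leaves the hub's +x face level with its underside.
- jar_a_mid (a point): Bystander: closed clear culture jar with white lid, 66 mm across and 68 mm high, standing loose; point half-way up its axis.
- jar_b_mid (a point): Bystander: closed clear culture jar with white lid, 66 mm across and 68 mm high, standing loose; point half-way up its axis.
- jar_c_mid (a point): Bystander: closed clear culture jar with white lid, 66 mm across and 68 mm high, standing loose; point half-way up its axis.
There are look-alikes about, which are no part of the job. There is more than one size of the part that bears lever_hub; the job needs the middle-sized. Several things have the shape of the valve; the one meant has the colours described above.

How it is judged:
By the outcome, as a careful person would: the job done as asked, in the order asked, and still so for the second after the job is handed in, with the robot touching nothing.
It also fails if it takes over 64 s, if anything falls off the work surface, if the arm or the gripper's body presses on something with over 40 N, if the wrist force passes 120 N, or if a joint passes its speed limit or range.

## Working session

There is one attempt and no reset: what is moved stays moved. The work goes in short steps, Python scripts to look and compute and a tool call to move; the robot and the scene stay as the last step left them, time stands still between calls to the robot, and variables do not carry over. Pictures are saved under pics/ and viewed, and the job is handed in when it is done.

Besides the shell and the picture viewer there is one more tool, called after "Emit:" by a JSON object that holds its "method" and its "body", one argument or row to a line. drive_tool: Moves the arm, as the interface text tells. Its arguments: {"type":"object","properties":{"linear":{"type":"array","items":{"type":"array","items":{"type":"number"}}},"turn":{"type":"array","items":{"type":"number"}},"jaw":{"type":"number"},"grip_force":{"type":"number"}},"required":["linear","turn"]}

```bash
ls; mkdir -p pics; cat > h.py <<'E'
import numpy as np, cv2
from workcell import manip
def snap(cam,fn):
    im=manip.capture(cam); cv2.imwrite('pics/'+fn,cv2.cvtColor(im,cv2.COLOR_RGB2BGR)); return im
def proj(cam,P):
    c=manip.get_calibration(cam);K=np.array(c['intrinsics']);T=np.array(c['camera_from_world'])
    p=T[:3,:3]@np.array(P)+T[:3,3]; q=K@p; return q[:2]/q[2]
def unproj(cam,uv,z,c=None):
    c=c or manip.get_calibration(cam);K=np.array(c['intrinsics']);T=np.array(c['camera_from_world'])
    d=T[:3,:3].T@np.linalg.solve(K,[uv[0],uv[1],1]); o=-T[:3,:3].T@T[:3,3]
    return o+d*(z-o[2])/d[2]
E
python3 - <<'E'
from h import *
np.set_printoptions(precision=3,suppress=True)
s=manip.sense();print(s['t'],s['eef_pos'],s['tool_rot'],s['ft_force'],s['grip_width'])
for c in ['side','top','wrist']:
    snap(c,c+'0.png')
for c in ['side','top']:
  for th in ['valve','valve_seat','spindle_tip','lever_hub','lever_end','jar_a_mid']:
    for r in manip.mark_of(th,c): print(c,th,np.round(r['at'],3),round(r['p'],2),np.round(proj(c,r['at'])))
print(manip.sense()['t'])
E
```

```text
pics
0.0 [0.235 0.497 0.404] [[ 0.427 -0.001 -0.904]
 [ 0.904 -0.001  0.427]
 [-0.001 -1.     0.   ]] [ 0.802 -0.267 -0.387] 0.0937753905428829
side valve [0.275 0.267 0.002] 0.72 [201. 189.]
side valve [0.468 0.224 0.001] 0.62 [280. 183.]
side valve_seat [0.474 0.223 0.072] 0.65 [281. 162.]
side valve_seat [0.274 0.269 0.071] 0.63 [195. 168.]
side spindle_tip [0.274 0.272 0.104] 0.93 [192. 158.]
side spindle_tip [0.474 0.224 0.102] 0.55 [280. 153.]
side lever_hub [ 0.561 -0.21   0.02 ] 0.89 [382. 309.]
side lever_hub [ 0.41  -0.187  0.028] 0.81 [309. 318.]
side lever_hub [ 0.599 -0.104  0.013] 0.65 [379. 267.]
side lever_end [ 0.65  -0.171  0.007] 0.81 [413. 286.]
side lever_end [ 0.421 -0.316  0.011] 0.74 [335. 377.]
side lever_end [0.707 0.006 0.037] 0.62 [405. 212.]
side jar_a_mid [0.703 0.004 0.032] 0.73 [403. 215.]
side jar_a_mid [ 0.563 -0.211  0.02 ] 0.61 [383. 309.]
top valve [ 0.271  0.271 -0.002] 0.89 [189. 329.]
top valve [0.467 0.225 0.002] 0.66 [206. 253.]
top valve_seat [0.274 0.268 0.067] 0.92 [182. 332.]
top valve_seat [0.472 0.222 0.07 ] 0.84 [200. 250.]
top spindle_tip [0.476 0.226 0.103] 0.67 [194. 248.]
top spindle_tip [0.272 0.272 0.108] 0.57 [174. 335.]
top lever_hub [ 0.596 -0.108  0.016] 0.79 [331. 200.]
top lever_hub [ 0.409 -0.19   0.026] 0.77 [366. 271.]
top lever_hub [ 0.56  -0.206  0.02 ] 0.59 [370. 212.]
top lever_end [ 0.424 -0.319  0.007] 0.89 [415. 264.]
top lever_end [ 0.64  -0.17   0.008] 0.77 [354. 183.]
top lever_end [ 0.568 -0.054  0.003] 0.73 [311. 212.]
top jar_a_mid [0.704 0.008 0.034] 0.63 [285. 159.]
0.75
```

View pics/side0.png

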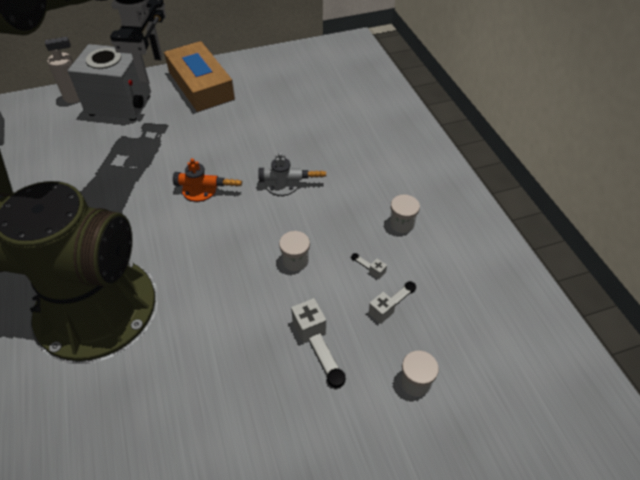

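View pics/top0.png

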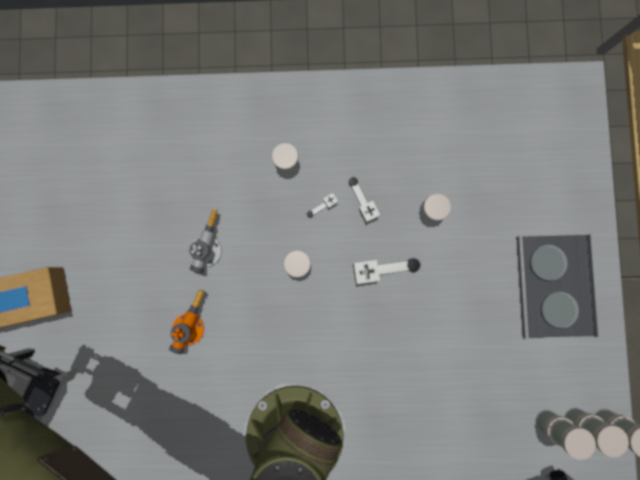

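View pics/wrist0.png

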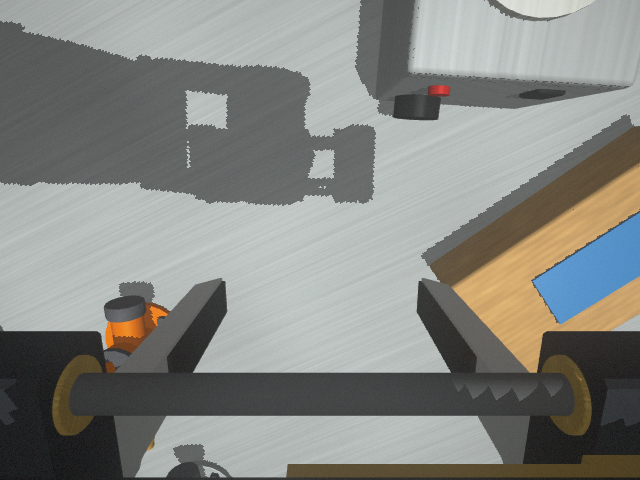

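```bash
python3 - <<'E'
from h import *
np.set_printoptions(precision=3,suppress=True)
s=manip.sense();R=np.array(s['tool_rot']);p=np.array(s['eef_pos'])
c=manip.get_calibration('wrist');T=np.array(c['camera_from_world']);print(c['intrinsics'])
o=-T[:3,:3].T@T[:3,3];print('cam in tool',R.T@(o-p));print('cam axes in tool',R.T@T[:3,:3].T)
print('j',s['joint_positions'])
# nozzle
for cam,uv in (('top',(214,210)),('side',(327,173))): print(unproj(cam,uv,.034))
for cam,uv in (('top',(194,271)),('side',(261,174))): print(unproj(cam,uv,.034))
E
python3 - <<'E'
import cv2
a=cv2.imread('pics/top0.png')[190:290,160:460];cv2.imwrite('pics/t1.png',cv2.resize(a[:, :130],None,fx=6,fy=6,interpolation=2)[:600])
E
```

```text
[[390.284   0.    321.43 ]
 [  0.    390.284 244.494]
 [  0.      0.      1.   ]]
cam in tool [0.001 0.022 0.073]
cam axes in tool [[ 1.    -0.001 -0.   ]
 [-0.    -0.252  0.968]
 [-0.001 -0.968 -0.252]]
j [ 1.063  0.3    1.521 -0.     1.321 -0.067]
[0.576 0.194 0.034]
[0.581 0.189 0.034]
[0.421 0.246 0.034]
[0.425 0.238 0.034]
```

View pics/t1.png

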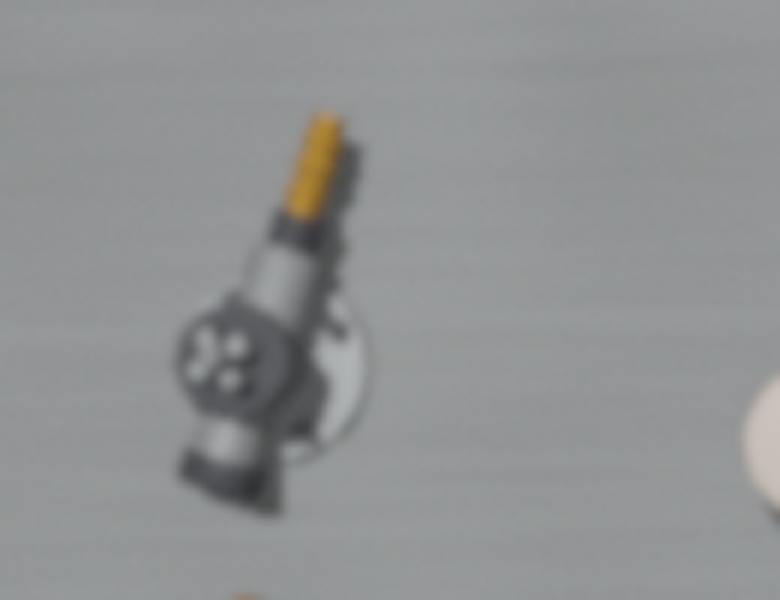

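```bash
cat >> h.py <<'E'
def state():
    s=manip.sense();R=np.array(s['tool_rot']);p=np.array(s['eef_pos'])
    return s,R,p,np.degrees(np.arctan2(R[1,0],R[0,0]))
def plan(P,h=None):
    s,R,p,h0=state(); d=R.T@(np.array(P)-p)*1000
    t=0 if h is None else -np.radians((h-h0+180)%360-180)
    print('t',s['t'],'lin',np.round(d,1),'turn',round(t,4),'cur',np.round(p,4),'h',round(h0,2),'F',np.round(s['ft_force'],1),'M',np.round(s['torque'],2),'w',round(s['grip_width']*1000,1))
E
python3 - <<'E'
from h import *
plan([.472,.224,.36],0)
E
```

```text
t 0.75 lin [-146.    44.7 -331.3] turn 1.13 cur [0.2347 0.4974 0.4047] h 64.74 F [ 0.7  0.  -0.1] M [ 0.01 -0.01  0.07] w 94.2
```

Emit:
{"method": "drive_tool", "body": {
  "linear": [
    [-18, 4, -41],
    [-36, 8, -83],
    [-55, 14, -124],
    [-73, 20, -166],
    [-91, 28, -207],
    [-110, 34, -248],
    [-128, 40, -290],
    [-146, 45, -331]
  ],
  "turn": [0.14, 0.28, 0.42, 0.56, 0.7, 0.85, 0.99, 1.13]
}}

```text
t: 1.75
eef_pos: [0.4726, 0.2229, 0.3595]
tool_rot: [[1.0, 0.0, 0.005], [-0.005, 0.0, 1.0], [0.0, -1.0, 0.0]]
ft_force: [0.2, 0.9, 0.7]
grip_width: 0.0941
```

Emit:
{"method": "drive_tool", "body": {
  "linear": [
    [0, 0, 0],
    [0, 0, 0]
  ],
  "turn": [0, 0]
}}

```text
t: 2.0
eef_pos: [0.4715, 0.2244, 0.3597]
tool_rot: [[1.0, -0.0, -0.001], [0.001, 0.0, 1.0], [-0.0, -1.0, 0.0]]
ft_force: [-0.2, -0.4, -0.4]
grip_width: 0.0942
```

```bash
python3 - <<'E'
from h import *
plan([.472,.224,.36],0)
snap('wrist','w1.png')
for th in ['valve','valve_seat','spindle_tip','spindle_ribs']:
    for r in manip.mark_of(th,'wrist'): print(th,np.round(r['at'],4),round(r['p'],2),np.round(proj('wrist',r['at'])))
plan([.472,.224,.36],0)
E
```

```text
t 2.0 lin [ 0.5 -0.3 -0.4] turn 0.0009 cur [0.4715 0.2244 0.3597] h 0.05 F [-0.2 -0.4 -0.4] M [-0.06  0.09  0.02] w 94.2
valve [ 0.4678  0.221  -0.0024] 0.81 [318. 233.]
valve [0.272  0.2704 0.0014] 0.79 [ 88. 177.]
valve_seat [0.2719 0.2721 0.0702] 0.86 [ 29. 183.]
valve_seat [0.4743 0.2186 0.0727] 0.6 [326. 259.]
spindle_tip [0.4725 0.2239 0.1061] 0.84 [324. 267.]
spindle_ribs [0.4745 0.2248 0.0934] 0.73 [327. 259.]
spindle_ribs [0.2715 0.2691 0.09  ] 0.7 [  7. 190.]
t 2.25 lin [ 0.7 -0.2 -0.8] turn 0.0015 cur [0.4713 0.2248 0.3598] h 0.09 F [-0.4  0.7  0.1] M [-0.1   0.05  0.04] w 93.8
```

View pics/w1.png

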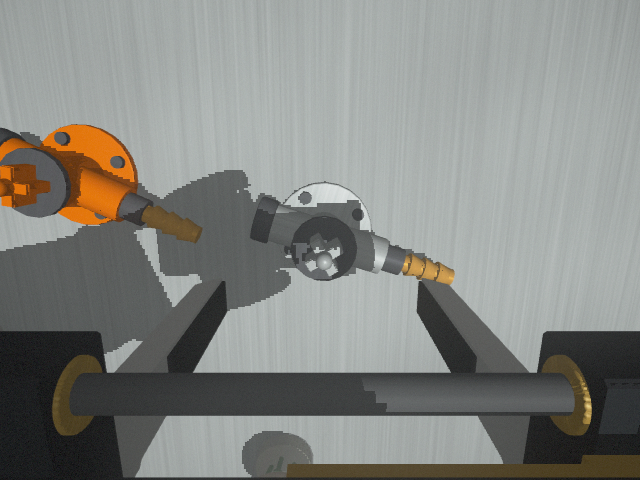

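```bash
python3 - <<'E'
from h import *
a=cv2.imread('pics/w1.png')
b=np.clip(a[205:290,240:465].astype(float)*1.6,0,255).astype('uint8')
cv2.imwrite('pics/w1z.png',cv2.resize(b[:,:130],None,fx=6,fy=6,interpolation=cv2.INTER_CUBIC))
print(unproj('wrist',(324,263),.1044))
for uv in ((454,275),(263,218)): print(unproj('wrist',uv,.034))
E
```

```text
[0.47265614 0.22558811 0.1044    ]
[0.58021666 0.19347975 0.034     ]
[0.42490056 0.24097356 0.034     ]
```

View pics/w1z.png

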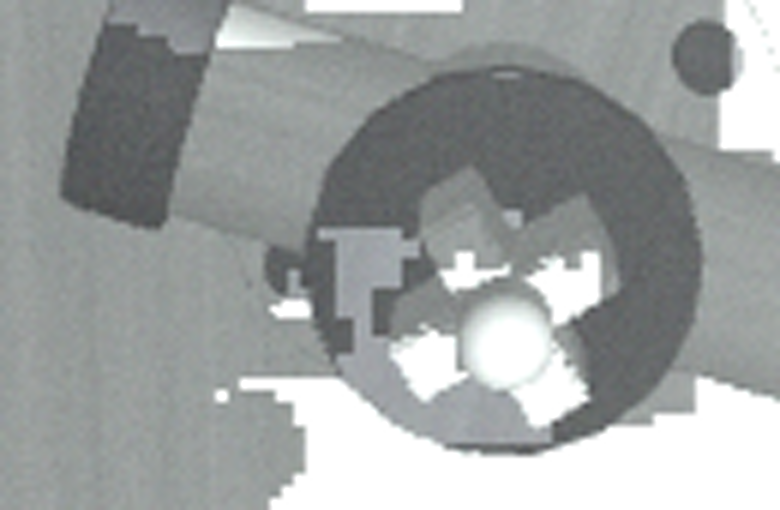

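```bash
python3 - <<'E'
from h import *
print(unproj('wrist',(324.2,248.7),.07))
a=cv2.imread('pics/w1.png')
b=np.clip(a[205:290,240:370].astype(float)*1.6,0,255).astype('uint8')
b=cv2.resize(b,None,fx=6,fy=6,interpolation=cv2.INTER_CUBIC)
C=np.array([.4728,.2245])
tiles=[]
for th in (27,32,37):
    o=b.copy()
    def pl(pts,col): 
        q=np.array([(proj('wrist',p)-[240,205]+.5)*6 for p in pts]).astype(int);cv2.polylines(o,[q],True,col,1)
    t=np.linspace(0,2*np.pi,60)
    pl([[C[0]+.024*np.cos(x),C[1]+.024*np.sin(x),.07] for x in t],(0,255,0))
    pl([[C[0]+.003*np.cos(x),C[1]+.003*np.sin(x),.1035] for x in t],(255,255,0))
    for z,w,l,col in ((.092,.0025,.012,(0,0,255)),(.088,.0035,.013,(255,0,0))):
      for k in (0,90):
        e=np.radians(th+k);u=np.array([np.cos(e),np.sin(e)]);v=np.array([-u[1],u[0]])
        pl([[*(C+i*l*u+j*w*v),z] for i,j in((1,1),(1,-1),(-1,-1),(-1,1))],col)
    tiles.append(o[100:480,250:700])
cv2.imwrite('pics/fit1.png',cv2.resize(np.hstack(tiles),None,fx=.59,fy=.59,interpolation=cv2.INTER_AREA))
cv2.imwrite('pics/fit1b.png',tiles[1])
E
```

```text
[0.47306951 0.22556926 0.07      ]
```

View pics/fit1.png

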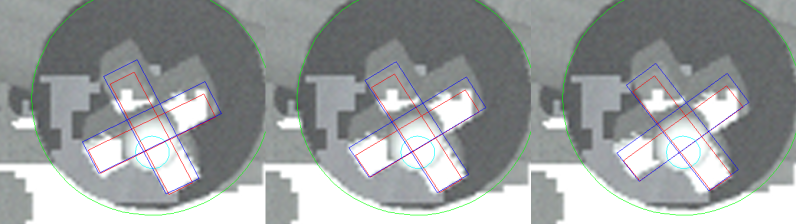

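View pics/fit1b.png

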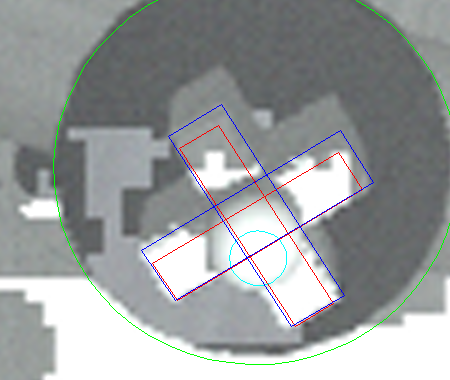

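```bash
python3 - <<'E'
from h import *
plan([.560,-.208,.30],-66.5)
E
```

```text
t 2.25 lin [  88.    59.8 -432.9] turn 1.1622 cur [0.4713 0.2248 0.3598] h 0.09 F [-0.4  0.7  0.1] M [-0.1   0.05  0.04] w 93.8
```

Emit:
{"method": "drive_tool", "body": {
  "linear": [
    [11, 4, -50],
    [24, 10, -108],
    [37, 20, -162],
    [50, 30, -216],
    [63, 40, -270],
    [76, 50, -324],
    [84, 56, -385],
    [88, 60, -433]
  ],
  "turn": [0.14, 0.29, 0.44, 0.59, 0.74, 0.89, 1.03, 1.162]
}}

```text
t: 3.25
eef_pos: [0.5598, -0.2106, 0.2993]
tool_rot: [[0.394, -0.0, 0.919], [-0.919, -0.0, 0.394], [-0.0, -1.0, -0.0]]
ft_force: [-0.0, 0.2, 0.7]
grip_width: 0.0946
```

Emit:
{"method": "drive_tool", "body": {
  "linear": [
    [0, 0, 0],
    [0, 0, 0]
  ],
  "turn": [0, 0]
}}

```text
t: 3.5
eef_pos: [0.5598, -0.2081, 0.2996]
tool_rot: [[0.399, -0.0, 0.917], [-0.917, 0.0, 0.399], [-0.0, -1.0, -0.0]]
ft_force: [-0.7, 0.8, -0.2]
grip_width: 0.094
```

```bash
python3 - <<'E'
from h import *
plan([.560,-.208,.30],-66.5)
snap('wrist','w2.png')
for th in ['lever_hub','lever_end']:
    for r in manip.mark_of(th,'wrist'): print(th,np.round(r['at'],4),round(r['p'],2),np.round(proj('wrist',r['at'])))
E
```

```text
t 3.5 lin [ 0.  -0.4  0.2] turn 0.0004 cur [ 0.5598 -0.2081  0.2996] h -66.48 F [-0.7  0.8 -0.2] M [-0.05  0.14  0.08] w 94.0
lever_hub [ 0.5903 -0.1113  0.0142] 0.86 [207. 154.]
lever_hub [ 0.5599 -0.2048  0.0198] 0.78 [319. 251.]
lever_hub [ 0.4066 -0.1822  0.0261] 0.56 [211. 421.]
lever_end [ 0.564  -0.0561  0.0066] 0.86 [121. 156.]
lever_end [ 0.6445 -0.1681  0.0085] 0.8 [319. 111.]
lever_end [ 0.4223 -0.3121  0.0101] 0.62 [372. 447.]
```

View pics/w2.png

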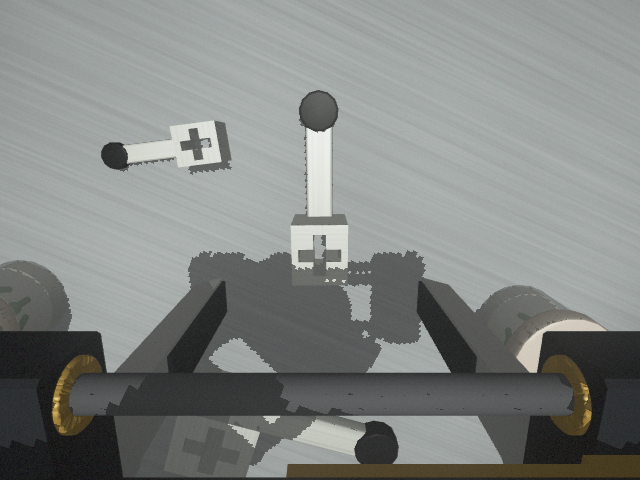

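```bash
python3 - <<'E'
from h import *
a=cv2.imread('pics/w2.png')
cv2.imwrite('pics/w2z.png',cv2.resize(np.clip(a[205:300,270:370].astype(float)*1.3,0,255).astype('uint8'),None,fx=6,fy=6,interpolation=cv2.INTER_CUBIC))
s,R,p,h=state()
for n,uv,z in (('cross',(320,256),.04),('pad',(318.5,110.5),.012),('jarc top',(437,207),.068)):
    P=unproj('wrist' if 'jar' not in n else 'top',uv,z); print(n,P,R.T@(P-p)*1000)
E
```

```text
cross [ 0.56238942 -0.20463402  0.04      ] [ -1.71103939 259.95011033   3.37062391]
pad [ 0.64449435 -0.16785235  0.012     ] [ -2.6107337  287.97044879  93.32706848]
jarc top [ 0.56269538 -0.36644345  0.068     ] [146.73529763 231.95729033 -61.02249562]
```

View pics/w2z.png

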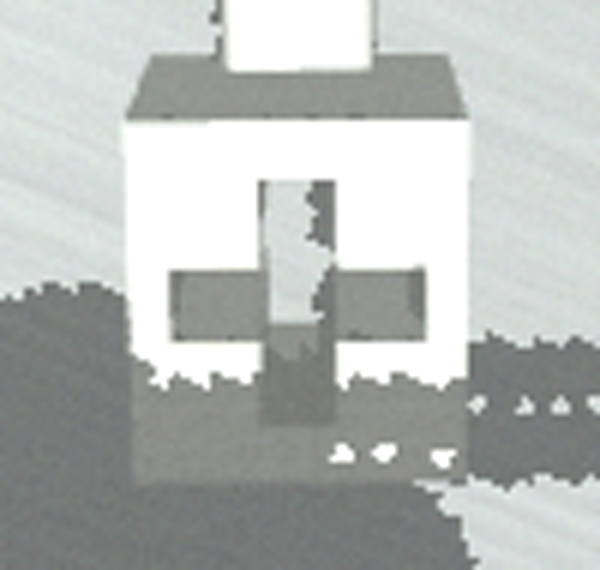

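Emit:
{"method": "drive_tool", "body": {
  "linear": [
    [-1.7, 25, 3.4],
    [-1.7, 55, 3.4],
    [-1.7, 80, 3.4],
    [-1.7, 92.5, 3.4],
    [-1.7, 92.5, 3.4]
  ],
  "turn": [-0.01, -0.01, -0.01, -0.01, -0.01]
}}

```text
t: 4.28
eef_pos: [0.5623, -0.2055, 0.207]
tool_rot: [[0.407, -0.001, 0.913], [-0.913, 0.0, 0.407], [-0.001, -1.0, -0.0]]
ft_force: [0.1, -1.1, -0.5]
grip_width: 0.0943
```

Emit:
{"method": "drive_tool", "body": {
  "linear": [
    [0, 0, 0],
    [0, 0, 0],
    [0, 0, 0],
    [0, 0, 0],
    [0, 0, 0],
    [0, 0, 0]
  ],
  "turn": [0, 0, 0, 0, 0, 0],
  "jaw": 30,
  "grip_force": 25
}}

```text
t: 5.03
eef_pos: [0.5622, -0.2059, 0.2072]
tool_rot: [[0.407, -0.0, 0.914], [-0.914, 0.0, 0.407], [-0.0, -1.0, -0.0]]
ft_force: [0.3, -0.3, -1.3]
grip_width: 0.0373
```

```bash
python3 - <<'E'
from h import *
plan([.472,.224,.36],-60)
E
```

```text
t 5.025 lin [-429.4 -152.8   92.5] turn -0.1048 cur [ 0.5622 -0.2059  0.2072] h -66.0 F [ 0.3 -0.3 -1.3] M [-0.01  0.13  0.02] w 37.3
```

Emit:
{"method": "drive_tool", "body": {
  "linear": [
    [0, 0, 0],
    [0, 0, 0],
    [0, -15, 0],
    [0, -40, 0],
    [0, -40, 0]
  ],
  "turn": [0, 0, 0, 0, 0],
  "grip_force": 45
}}

```text
t: 5.65
eef_pos: [0.5625, -0.2061, 0.2494]
tool_rot: [[0.407, 0.003, 0.914], [-0.914, -0.002, 0.407], [0.003, -1.0, 0.003]]
ft_force: [0.7, 0.2, -2.5]
grip_width: 0.0356
```

```bash
python3 - <<'E'
from h import *
snap('wrist','w3.png')
plan([.4728,.225,.30],-58)
E
```

```text
t 5.7 lin [-430.   -52.5   93.6] turn -0.1397 cur [ 0.5622 -0.206   0.2479] h -66.0 F [ 0.3  0.2 -3.4] M [-0.03  0.22 -0.05] w 35.5
```

View pics/w3.png

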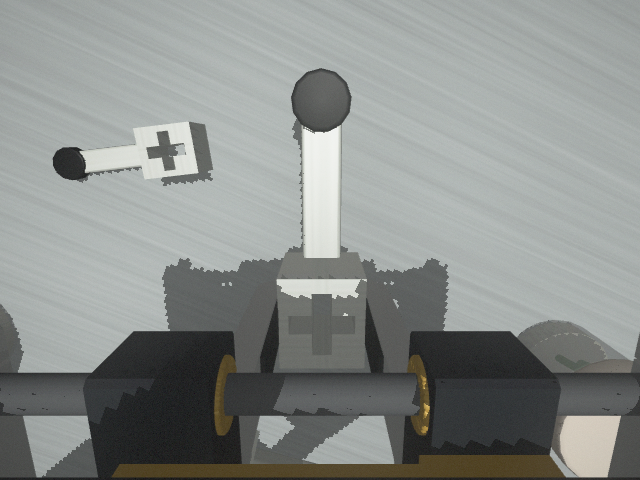

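```bash
python3 - <<'E'
from h import *
s,R,p,h=state()
a=cv2.imread('pics/w3.png')
cv2.imwrite('pics/w3z.png',cv2.resize(np.clip(a[250:375,260:385].astype(float)*1.5,0,255).astype('uint8'),None,fx=4.8,fy=4.8,interpolation=cv2.INTER_CUBIC))
for n,uv,ty in (('cross',(321,325),167),('pad',(321,100.5),195)):
    P=unproj('wrist',uv,p[2]-ty/1000); print(n,R.T@(P-p)*1000)
E
```

```text
cross [ -1.07912356 167.00006471   1.08175708]
pad [ -0.99795156 195.09263099  89.99140951]
```

View pics/w3z.png

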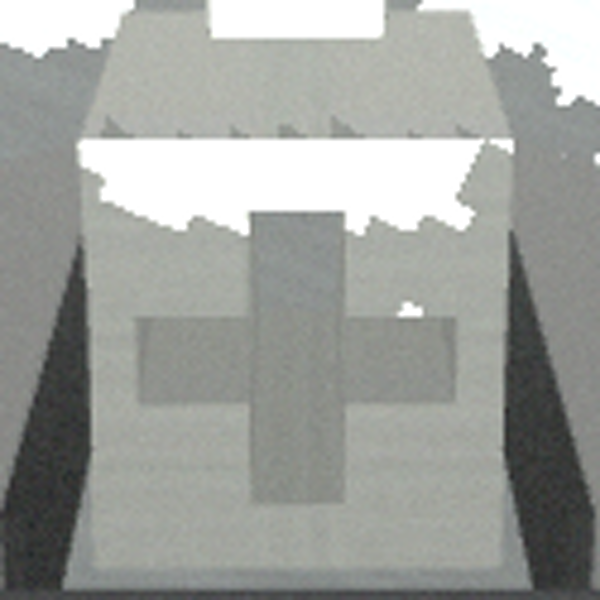

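Emit:
{"method": "drive_tool", "body": {
  "linear": [
    [-30, -30, 5],
    [-83, -60, 16],
    [-138, -80, 28],
    [-196, -80, 43],
    [-254, -80, 57],
    [-312, -80, 71],
    [-370, -80, 83],
    [-430, -80, 94]
  ],
  "turn": [-0.02, -0.04, -0.06, -0.08, -0.1, -0.12, -0.13, -0.14]
}}

```text
t: 6.7
eef_pos: [0.4724, 0.2268, 0.3263]
tool_rot: [[0.53, -0.001, 0.848], [-0.848, -0.0, 0.53], [-0.0, -1.0, -0.001]]
ft_force: [1.1, 0.6, -2.7]
grip_width: 0.0356
```

Emit:
{"method": "drive_tool", "body": {
  "linear": [
    [0, 0, 0],
    [0, 0, 0],
    [0, 0, 0]
  ],
  "turn": [0, 0, 0]
}}

```text
t: 7.08
eef_pos: [0.4735, 0.2241, 0.3268]
tool_rot: [[0.529, -0.001, 0.849], [-0.849, -0.0, 0.529], [-0.0, -1.0, -0.001]]
ft_force: [1.3, -0.6, -2.6]
grip_width: 0.036
```

```bash
python3 - <<'E'
from h import *
plan([.4728,.225,.3195],-58)
snap('wrist','w4.png')
E
```

```text
t 7.075 lin [-1.2  7.3 -0.1] turn -0.0014 cur [0.4735 0.2241 0.3268] h -58.08 F [ 1.3 -0.6 -2.6] M [-0.03  0.17 -0.  ] w 36.0
```

View pics/w4.png

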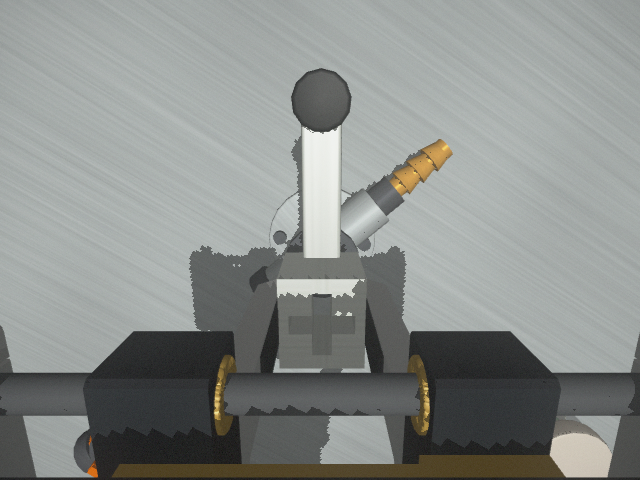

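Emit:
{"method": "drive_tool", "body": {
  "linear": [
    [0, 6, 0],
    [0, 10, 0],
    [0, 13, 0],
    [0, 14, 0],
    [0, 15, 0],
    [0, 16, 0]
  ],
  "turn": [0, 0, 0, 0, 0, 0]
}}

```text
t: 7.88
eef_pos: [0.4732, 0.2252, 0.3112]
tool_rot: [[0.53, 0.0, 0.848], [-0.848, 0.0, 0.53], [0.0, -1.0, 0.0]]
ft_force: [0.2, -0.2, -2.5]
grip_width: 0.0357
```

Emit:
{"method": "drive_tool", "body": {
  "linear": [
    [0, 1, 0],
    [0, 2, 0]
  ],
  "turn": [0, 0]
}}

```text
t: 8.12
eef_pos: [0.4732, 0.2251, 0.3091]
tool_rot: [[0.53, 0.0, 0.848], [-0.848, 0.0, 0.53], [0.0, -1.0, 0.0]]
ft_force: [-0.8, 0.6, -2.2]
grip_width: 0.0358
```

Emit:
{"method": "drive_tool", "body": {
  "linear": [
    [0, 1, 0],
    [0, 2, 0],
    [0, 3, 0]
  ],
  "turn": [0, 0, 0]
}}

```text
t: 8.5
eef_pos: [0.4732, 0.225, 0.3062]
tool_rot: [[0.53, 0.0, 0.848], [-0.848, -0.0, 0.53], [0.0, -1.0, -0.0]]
ft_force: [-0.6, -2.8, -0.4]
grip_width: 0.0355
```

Emit:
{"method": "drive_tool", "body": {
  "linear": [
    [0, 1, 0],
    [0, 2, 0],
    [0, 3, 0]
  ],
  "turn": [0, 0, 0]
}}

```text
t: 8.88
eef_pos: [0.4733, 0.2249, 0.303]
tool_rot: [[0.53, 0.0, 0.848], [-0.848, -0.001, 0.53], [0.001, -1.0, -0.0]]
ft_force: [-0.8, -5.6, 1.2]
grip_width: 0.0357
```

Emit:
{"method": "drive_tool", "body": {
  "linear": [
    [0.4, 0, -0.3],
    [0.4, 1, -0.3],
    [0.4, 2, -0.3]
  ],
  "turn": [0, 0, 0]
}}

```text
t: 9.25
eef_pos: [0.4731, 0.2246, 0.3011]
tool_rot: [[0.53, -0.0, 0.848], [-0.848, -0.0, 0.53], [-0.0, -1.0, -0.0]]
ft_force: [0.5, -3.9, 0.5]
grip_width: 0.0356
```

```bash
python3 - <<'E'
from h import *
plan([.4728,.225,.277],-58)
E
```

```text
t 9.25 lin [-0.5 24.1 -0. ] turn 0.0002 cur [0.4731 0.2246 0.3011] h -57.99 F [ 0.5 -3.9  0.5] M [-0.99  0.42  0.04] w 35.6
```

Emit:
{"method": "drive_tool", "body": {
  "linear": [
    [0.3, 1, -0.2],
    [0.3, 2, -0.2],
    [0.3, 2.5, -0.2]
  ],
  "turn": [0, 0, 0]
}}

```text
t: 9.62
eef_pos: [0.4731, 0.2243, 0.2987]
tool_rot: [[0.53, 0.0, 0.848], [-0.848, 0.0, 0.53], [-0.0, -1.0, 0.0]]
ft_force: [-1.6, -4.4, -0.5]
grip_width: 0.0359
```

Emit:
{"method": "drive_tool", "body": {
  "linear": [
    [0, 0.5, 0],
    [0, 1, 0]
  ],
  "turn": [0, 0]
}}

```text
t: 9.88
eef_pos: [0.4731, 0.2243, 0.2975]
tool_rot: [[0.53, -0.0, 0.848], [-0.848, -0.0, 0.53], [-0.0, -1.0, -0.0]]
ft_force: [-1.6, -4.1, 0.2]
grip_width: 0.0355
```

```bash
python3 - <<'E'
from h import *
plan([.4728,.225,.277],-58)
E
```

```text
t 9.875 lin [-0.8 20.5  0.2] turn 0.0003 cur [0.4731 0.2243 0.2975] h -57.98 F [-1.6 -4.1  0.2] M [-0.81  0.59 -0.02] w 35.5
```

Emit:
{"method": "drive_tool", "body": {
  "linear": [
    [0.1, 0.5, -0.2],
    [0.1, 1, -0.2],
    [0.1, 1.5, -0.2]
  ],
  "turn": [0, 0, 0]
}}

```text
t: 10.25
eef_pos: [0.473, 0.224, 0.2962]
tool_rot: [[0.53, -0.0, 0.848], [-0.848, -0.0, 0.53], [0.0, -1.0, -0.0]]
ft_force: [-1.3, -4.1, 0.4]
grip_width: 0.0358
```

Emit:
{"method": "drive_tool", "body": {
  "linear": [
    [0, 0.5, 0],
    [0, 1, 0],
    [0, 1, 0]
  ],
  "turn": [0, 0, 0]
}}

```text
t: 10.62
eef_pos: [0.473, 0.224, 0.295]
tool_rot: [[0.53, -0.0, 0.848], [-0.848, -0.0, 0.53], [0.0, -1.0, -0.0]]
ft_force: [-2.4, -3.9, 0.3]
grip_width: 0.0357
```

```bash
python3 - <<'E'
from h import *
plan([.4728,.225,.277],-58)
E
```

```text
t 10.625 lin [-0.9 18.   0.4] turn 0.0003 cur [0.473 0.224 0.295] h -57.98 F [-2.4 -3.9  0.3] M [-0.96  0.67 -0.12] w 35.7
```

Emit:
{"method": "drive_tool", "body": {
  "linear": [
    [0.1, 1, -0.4],
    [0.1, 2, -0.4],
    [0.1, 3, -0.4],
    [0.1, 3, -0.4]
  ],
  "turn": [0, 0, 0, 0]
}}

```text
t: 11.12
eef_pos: [0.4727, 0.2238, 0.292]
tool_rot: [[0.53, 0.0, 0.848], [-0.848, 0.0, 0.53], [0.0, -1.0, 0.0]]
ft_force: [-0.4, -2.8, -2.2]
grip_width: 0.0358
```

```bash
python3 - <<'E'
from h import *
plan([.4728,.225,.277],-58)
E
```

```text
t 11.125 lin [-1.  15.   0.7] turn 0.0003 cur [0.4727 0.2238 0.292 ] h -57.98 F [-0.4 -2.8 -2.2] M [-0.64  0.33 -0.06] w 35.8
```

Emit:
{"method": "drive_tool", "body": {
  "linear": [
    [0.2, 1.5, -0.1],
    [0.2, 3, -0.1],
    [0.2, 4.5, -0.1],
    [0.2, 6, -0.1],
    [0.2, 6, -0.1]
  ],
  "turn": [0, 0, 0, 0, 0]
}}

```text
t: 11.75
eef_pos: [0.4727, 0.2236, 0.2859]
tool_rot: [[0.53, -0.0, 0.848], [-0.848, 0.0, 0.53], [-0.0, -1.0, -0.0]]
ft_force: [-0.9, 0.1, -3.1]
grip_width: 0.0356
```

```bash
python3 - <<'E'
from h import *
plan([.4728,.225,.277],-58)
E
```

```text
t 11.75 lin [-1.2  8.9  0.8] turn 0.0003 cur [0.4727 0.2236 0.2859] h -57.98 F [-0.9  0.1 -3.1] M [-0.22  0.25 -0.03] w 35.6
```

Emit:
{"method": "drive_tool", "body": {
  "linear": [
    [0, 1.5, 0],
    [0, 3, 0],
    [0, 4.5, 0],
    [0, 6, 0],
    [0, 7, 0],
    [0, 7.5, 0]
  ],
  "turn": [0, 0, 0, 0, 0, 0]
}}

```text
t: 12.5
eef_pos: [0.4728, 0.2236, 0.2786]
tool_rot: [[0.53, -0.0, 0.848], [-0.848, 0.0, 0.53], [-0.0, -1.0, -0.0]]
ft_force: [-0.1, -0.9, -2.4]
grip_width: 0.0356
```

Emit:
{"method": "drive_tool", "body": {
  "linear": [
    [0, 0.5, 0],
    [0, 1, 0],
    [0, 1, 0]
  ],
  "turn": [0, 0, 0]
}}

```text
t: 12.88
eef_pos: [0.4727, 0.2236, 0.2776]
tool_rot: [[0.53, -0.0, 0.848], [-0.848, -0.0, 0.53], [0.0, -1.0, -0.0]]
ft_force: [-1.4, -0.4, -3.2]
grip_width: 0.0358
```

Emit:
{"method": "drive_tool", "body": {
  "linear": [
    [0, 0.3, 0],
    [0, 0.6, 0],
    [0, 0.6, 0]
  ],
  "turn": [0, 0, 0]
}}

```text
t: 13.25
eef_pos: [0.4727, 0.2236, 0.2771]
tool_rot: [[0.53, 0.0, 0.848], [-0.848, -0.0, 0.53], [0.0, -1.0, 0.0]]
ft_force: [-0.9, -0.6, 0.3]
grip_width: 0.036
```

Emit:
{"method": "drive_tool", "body": {
  "linear": [
    [0, 0.3, 0],
    [0, 0.5, 0],
    [0, 0.5, 0]
  ],
  "turn": [0, 0, 0]
}}

```text
t: 13.62
eef_pos: [0.4727, 0.2236, 0.2771]
tool_rot: [[0.53, 0.0, 0.848], [-0.848, 0.0, 0.53], [0.0, -1.0, 0.0]]
ft_force: [-4.4, -2.4, 6.8]
grip_width: 0.0356
```

Emit:
{"method": "drive_tool", "body": {
  "linear": [
    [0, -0.4, 0],
    [0, -0.4, 0],
    [0, -0.4, 0],
    [0, -0.4, 0],
    [0, -0.4, 0],
    [0, -0.4, 0],
    [0, -0.4, 0]
  ],
  "turn": [0, -0.04, -0.08, -0.12, -0.16, -0.2, -0.2]
}}

```text
t: 14.5
eef_pos: [0.4728, 0.2234, 0.2771]
tool_rot: [[0.688, -0.0, 0.726], [-0.726, -0.0, 0.688], [0.0, -1.0, -0.0]]
ft_force: [-5.1, -3.2, 4.7]
grip_width: 0.0356
```

```bash
python3 - <<'E'
from h import *
plan([.4727,.2236,.277],-17.5)
E
```

```text
t 14.5 lin [-0.2  0.1  0.1] turn -0.5069 cur [0.4728 0.2234 0.2771] h -46.54 F [-5.1 -3.2  4.7] M [-0.69  0.88 -0.04] w 35.6
```

Emit:
{"method": "drive_tool", "body": {
  "linear": [
    [0, -0.2, -0.4],
    [0, -0.2, -0.4],
    [0, -0.2, -0.4],
    [0, -0.2, -0.4],
    [0, -0.2, -0.4],
    [0, -0.2, -0.4]
  ],
  "turn": [-0.04, -0.08, -0.12, -0.16, -0.2, -0.2]
}}

```text
t: 15.25
eef_pos: [0.4726, 0.2232, 0.2771]
tool_rot: [[0.818, 0.001, 0.575], [-0.575, 0.0, 0.818], [0.0, -1.0, 0.0]]
ft_force: [0.3, -1.0, -0.6]
grip_width: 0.036
```

```bash
python3 - <<'E'
from h import *
plan([.4727,.2236,.277],-17.5)
E
```

```text
t 15.25 lin [-0.1  0.1  0.4] turn -0.3075 cur [0.4726 0.2232 0.2771] h -35.12 F [ 0.3 -1.  -0.6] M [-0.49  0.04  0.01] w 36.0
```

Emit:
{"method": "drive_tool", "body": {
  "linear": [
    [0, 0, 0],
    [0, 0, 0],
    [0, 0, 0],
    [0, 0, 0],
    [0, 0, 0],
    [0, 0, 0]
  ],
  "turn": [-0.04, -0.08, -0.12, -0.16, -0.2, -0.2]
}}

```text
t: 16.0
eef_pos: [0.4726, 0.2232, 0.2771]
tool_rot: [[0.916, 0.001, 0.402], [-0.402, -0.0, 0.916], [0.001, -1.0, 0.0]]
ft_force: [1.4, -3.3, -1.8]
grip_width: 0.0356
```

```bash
python3 - <<'E'
from h import *
snap('wrist','w5.png')
plan([.4727,.2236,.277],-17.5)
s=manip.sense();print(s['tau'])
E
```

```text
t 16.05 lin [-0.1  0.1  0.4] turn -0.1084 cur [0.4726 0.2232 0.2771] h -23.71 F [ 2.3 -2.4 -2.5] M [-0.54 -0.36 -0.06] w 35.5
[  1.67328089 -53.7522018  -30.28520465   0.74921574   0.25116677
  -0.20326273]
```

View pics/w5.png

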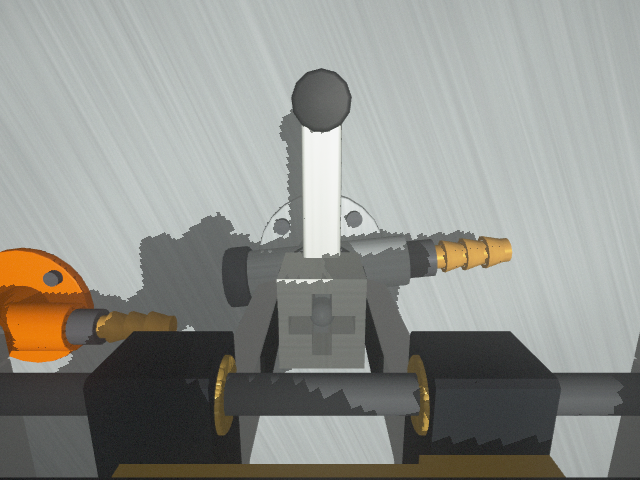

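Emit:
{"method": "drive_tool", "body": {
  "linear": [
    [0.2, 0, -0.3],
    [0.2, 0, -0.3],
    [0.2, 0, -0.3],
    [0.2, 0, -0.3]
  ],
  "turn": [-0.03, -0.06, -0.085, -0.085]
}}

```text
t: 16.55
eef_pos: [0.4726, 0.223, 0.2772]
tool_rot: [[0.947, 0.001, 0.321], [-0.321, 0.0, 0.947], [0.0, -1.0, 0.0]]
ft_force: [4.2, 2.2, -5.0]
grip_width: 0.0356
```

```bash
python3 - <<'E'
from h import *
plan([.4727,.2236,.277],-17.5)
E
```

```text
t 16.55 lin [-0.1  0.2  0.6] turn -0.0212 cur [0.4726 0.223  0.2772] h -18.71 F [ 4.2  2.2 -5. ] M [ 0.23 -0.85 -0.09] w 35.6
```

Emit:
{"method": "drive_tool", "body": {
  "linear": [
    [0.2, 0.1, 0.3],
    [0.2, 0.1, 0.3],
    [0.2, 0.1, 0.3]
  ],
  "turn": [-0.01, -0.017, -0.017]
}}

```text
t: 16.92
eef_pos: [0.4728, 0.2231, 0.2771]
tool_rot: [[0.952, -0.0, 0.305], [-0.305, -0.0, 0.952], [-0.0, -1.0, -0.0]]
ft_force: [2.5, 0.1, -1.0]
grip_width: 0.0358
```

```bash
python3 - <<'E'
from h import *
plan([.4727,.2236,.277],-17.5)
E
```

```text
t 16.925 lin [-0.2  0.1  0.4] turn -0.0045 cur [0.4728 0.2231 0.2771] h -17.76 F [ 2.5  0.1 -1. ] M [-0.11 -0.27 -0.09] w 35.8
```

Emit:
{"method": "drive_tool", "body": {
  "linear": [
    [0, 0, 0],
    [0, 0, 0]
  ],
  "turn": [-0.01, -0.01]
}}

```text
t: 17.18
eef_pos: [0.4728, 0.2231, 0.2771]
tool_rot: [[0.955, -0.0, 0.295], [-0.295, -0.0, 0.955], [-0.0, -1.0, -0.0]]
ft_force: [1.6, -0.5, -0.2]
grip_width: 0.0359
```

```bash
python3 - <<'E'
from h import *
plan([.4727,.2236,.277],-17.5)
E
```

```text
t 17.175 lin [-0.2  0.1  0.4] turn 0.0056 cur [0.4728 0.2231 0.2771] h -17.18 F [ 1.6 -0.5 -0.2] M [-0.17 -0.21 -0.1 ] w 35.9
```

Not at the stop yet; fine increments.

Emit:
{"method": "drive_tool", "body": {
  "linear": [
    [0, 0, 0],
    [0, 0, 0]
  ],
  "turn": [-0.01, -0.01]
}}

```text
t: 17.42
eef_pos: [0.4728, 0.2231, 0.2771]
tool_rot: [[0.958, -0.0, 0.286], [-0.286, -0.0, 0.958], [-0.0, -1.0, -0.0]]
ft_force: [1.4, -0.7, 1.1]
grip_width: 0.0357
```

```bash
python3 - <<'E'
from h import *
plan([.4727,.2236,.277],-17.5)
E
```

```text
t 17.425 lin [-0.2  0.1  0.4] turn 0.0157 cur [0.4728 0.2231 0.2771] h -16.6 F [ 1.4 -0.7  1.1] M [-0.23 -0.13 -0.15] w 35.7
```

Emit:
{"method": "drive_tool", "body": {
  "linear": [
    [0, 0, 0],
    [0, 0, 0]
  ],
  "turn": [-0.01, -0.01]
}}

```text
t: 17.68
eef_pos: [0.4728, 0.2231, 0.2771]
tool_rot: [[0.961, -0.0, 0.276], [-0.276, -0.0, 0.961], [-0.0, -1.0, -0.0]]
ft_force: [1.0, -1.0, 1.7]
grip_width: 0.0356
```

```bash
python3 - <<'E'
from h import *
plan([.4727,.2236,.277],-17.5)
E
```

```text
t 17.675 lin [-0.2  0.1  0.4] turn 0.0257 cur [0.4728 0.2231 0.2771] h -16.03 F [ 1.  -1.   1.7] M [-0.33 -0.   -0.1 ] w 35.6
```

Emit:
{"method": "drive_tool", "body": {
  "linear": [
    [0, 0, 0],
    [0, 0, 0]
  ],
  "turn": [-0.01, -0.01]
}}

```text
t: 17.92
eef_pos: [0.4728, 0.2232, 0.2771]
tool_rot: [[0.964, 0.0, 0.266], [-0.266, -0.0, 0.964], [0.0, -1.0, -0.0]]
ft_force: [0.2, -1.5, 1.9]
grip_width: 0.0354
```

```bash
python3 - <<'E'
from h import *
plan([.4727,.2236,.277],-17.5)
E
```

```text
t 17.925 lin [-0.2  0.1  0.4] turn 0.0357 cur [0.4728 0.2232 0.2771] h -15.45 F [ 0.2 -1.5  1.9] M [-0.35  0.   -0.01] w 35.4
```

Emit:
{"method": "drive_tool", "body": {
  "linear": [
    [0, 0, 0],
    [0, 0, 0]
  ],
  "turn": [-0.008, -0.008]
}}

```text
t: 18.18
eef_pos: [0.4728, 0.2231, 0.2771]
tool_rot: [[0.966, -0.0, 0.259], [-0.259, -0.0, 0.966], [-0.0, -1.0, -0.0]]
ft_force: [-0.0, -2.0, 3.3]
grip_width: 0.0357
```

```bash
python3 - <<'E'
from h import *
plan([.4727,.2236,.277],-17.5)
E
```

```text
t 18.175 lin [-0.2  0.1  0.4] turn 0.0436 cur [0.4728 0.2231 0.2771] h -15.0 F [-0.  -2.   3.3] M [-0.33  0.11 -0.14] w 35.7
```

```bash
python3 - <<'E'
from h import *
snap('wrist','w6.png')
a=cv2.imread('pics/w6.png')
cv2.imwrite('pics/w6z.png',cv2.resize(a[180:380,200:540],None,fx=2.3,fy=2.3,interpolation=cv2.INTER_CUBIC))
plan([.4727,.2236,.277],-17.5)
E
```

```text
t 18.225 lin [-0.2  0.1  0.4] turn 0.0435 cur [0.4728 0.2231 0.2771] h -15.01 F [-0.6 -1.9  3.4] M [-0.37  0.13 -0.14] w 36.0
```

View pics/w6z.png

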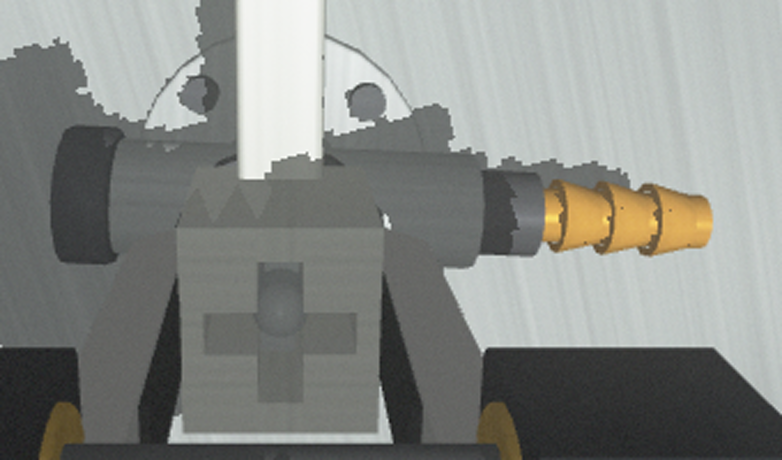

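Emit:
{"method": "drive_tool", "body": {
  "linear": [
    [0, -0.2, 0],
    [0, -0.2, 0]
  ],
  "turn": [-0.008, -0.008]
}}

```text
t: 18.48
eef_pos: [0.4728, 0.2231, 0.2771]
tool_rot: [[0.968, -0.0, 0.251], [-0.251, -0.0, 0.968], [-0.0, -1.0, -0.0]]
ft_force: [1.4, -0.7, -0.6]
grip_width: 0.0358
```

```bash
python3 - <<'E'
from h import *
plan([.4727,.2236,.277],-17.5)
E
```

```text
t 18.475 lin [-0.2  0.1  0.4] turn 0.0516 cur [0.4728 0.2231 0.2771] h -14.54 F [ 1.4 -0.7 -0.6] M [-0.31 -0.15 -0.18] w 35.8
```

Emit:
{"method": "drive_tool", "body": {
  "linear": [
    [0, 0, 0],
    [0, 0, 0]
  ],
  "turn": [-0.008, -0.008]
}}

```text
t: 18.73
eef_pos: [0.4728, 0.2231, 0.2771]
tool_rot: [[0.97, -0.0, 0.243], [-0.243, -0.0, 0.97], [-0.0, -1.0, -0.0]]
ft_force: [2.1, -0.9, -0.5]
grip_width: 0.0358
```

```bash
python3 - <<'E'
from h import *
plan([.4727,.2236,.277],-17.5)
E
```

```text
t 18.725 lin [-0.2  0.1  0.4] turn 0.0595 cur [0.4728 0.2231 0.2771] h -14.09 F [ 2.1 -0.9 -0.5] M [-0.25 -0.35 -0.27] w 35.8
```

Emit:
{"method": "drive_tool", "body": {
  "linear": [
    [0, 0, 0],
    [0, 0, 0]
  ],
  "turn": [-0.006, -0.006]
}}

```text
t: 18.98
eef_pos: [0.4728, 0.2231, 0.2771]
tool_rot: [[0.971, -0.0, 0.238], [-0.238, -0.0, 0.971], [-0.0, -1.0, -0.0]]
ft_force: [2.2, 0.5, -3.2]
grip_width: 0.0359
```

```bash
python3 - <<'E'
from h import *
for i in range(1): plan([.4727,.2236,.277],-17.5)
E
```

```text
t 18.975 lin [-0.2  0.1  0.4] turn 0.0654 cur [0.4728 0.2231 0.2771] h -13.75 F [ 2.2  0.5 -3.2] M [-0.22 -0.41 -0.39] w 35.9
```

Emit:
{"method": "drive_tool", "body": {
  "linear": [
    [0, 0.2, 0],
    [0, 0.2, 0],
    [0, 0.2, 0]
  ],
  "turn": [0.02, 0.035, 0.035]
}}

```text
t: 19.35
eef_pos: [0.4727, 0.2232, 0.2771]
tool_rot: [[0.962, -0.0, 0.272], [-0.272, 0.0, 0.962], [-0.0, -1.0, -0.0]]
ft_force: [-0.2, 0.8, 1.0]
grip_width: 0.0356
```

```bash
python3 - <<'E'
from h import *
for i in range(1): plan([.4727,.2236,.277],-17.5)
E
```

```text
t 19.35 lin [-0.1  0.1  0.4] turn 0.0303 cur [0.4727 0.2232 0.2771] h -15.76 F [-0.2  0.8  1. ] M [-0.13  0.15 -0.  ] w 35.6
```

Emit:
{"method": "drive_tool", "body": {
  "linear": [
    [0, 0, 0],
    [0, 0, 0],
    [0, 0, 0],
    [0, 0, 0],
    [0, 0, 0]
  ],
  "turn": [0, 0, 0, 0, 0],
  "jaw": 80
}}

```text
t: 19.98
eef_pos: [0.4728, 0.2232, 0.277]
tool_rot: [[0.962, -0.0, 0.272], [-0.272, -0.0, 0.962], [-0.0, -1.0, -0.0]]
ft_force: [0.2, -1.3, -0.4]
grip_width: 0.0792
```

```bash
python3 - <<'E'
from h import *
for i in range(1): plan([.4727,.2236,.277],-17.5)
E
```

```text
t 19.975 lin [-0.2  0.   0.4] turn 0.0304 cur [0.4728 0.2232 0.277 ] h -15.76 F [ 0.2 -1.3 -0.4] M [-0.03  0.1   0.01] w 79.2
```

Released; lift clear and check.

Emit:
{"method": "drive_tool", "body": {
  "linear": [
    [0, -8, 0],
    [0, -30, 0],
    [0, -60, 0],
    [0, -95, 0],
    [0, -95, 0],
    [0, -95, 0]
  ],
  "turn": [0, 0, 0, 0, 0, 0]
}}

```text
t: 20.72
eef_pos: [0.4726, 0.2231, 0.3717]
tool_rot: [[0.962, -0.0, 0.272], [-0.272, -0.0, 0.962], [-0.0, -1.0, -0.0]]
ft_force: [0.4, 0.8, -0.6]
grip_width: 0.0799
```

```bash
python3 - <<'E'
from h import *
snap('wrist','w7.png')
plan([.4727,.2236,.372],-17.5)
for th in ['lever_hub','lever_end','valve_seat']:
    for r in manip.mark_of(th,'wrist'): print(th,np.round(r['at'],4),round(r['p'],2),np.round(proj('wrist',r['at'])))
E
```

```text
t 20.775 lin [-0.1 -0.7  0.5] turn 0.0304 cur [0.4727 0.2231 0.3713] h -15.76 F [ 0.1  0.2 -0.8] M [-0.02  0.15 -0.  ] w 79.9
lever_hub [0.47   0.2226 0.0934] 0.95 [319. 256.]
lever_end [0.4996 0.3118 0.0805] 0.7 [325. 112.]
lever_end [ 0.5657 -0.0548  0.0042] 0.67 [478. 451.]
lever_end [0.469  0.223  0.0883] 0.52 [317. 253.]
lever_end [ 4.699e-01  2.232e-01 -3.000e-04] 0.39 [319. 226.]
valve_seat [0.2699 0.2731 0.0719] 0.97 [ 40. 255.]
valve_seat [0.4721 0.2205 0.0655] 0.92 [323. 247.]
valve_seat [0.4979 0.3142 0.08  ] 0.67 [322. 110.]
```

View pics/w7.png

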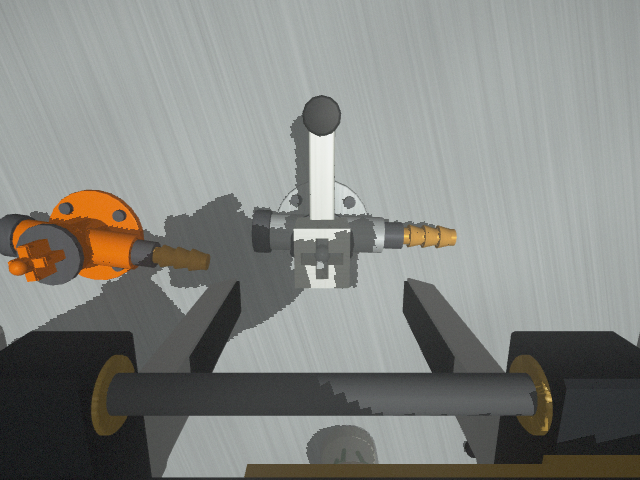

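```bash
python3 - <<'E'
from h import *
a=cv2.imread('pics/w7.png')
cv2.imwrite('pics/w7z.png',cv2.resize(a[190:290,240:470],None,fx=3.4,fy=3.4,interpolation=cv2.INTER_CUBIC))
cv2.imwrite('pics/w7y.png',cv2.resize(np.clip(a[215:295,280:370]*1.6,0,255).astype('uint8'),None,fx=6.6,fy=6.6,interpolation=cv2.INTER_CUBIC))
E
```

```text
(no output)
```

View pics/w7z.png

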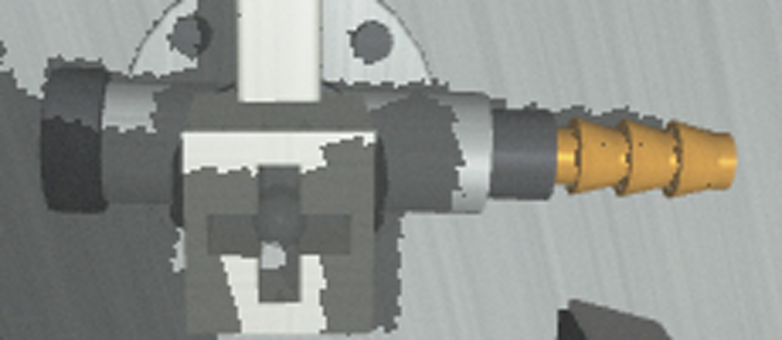

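View pics/w7y.png

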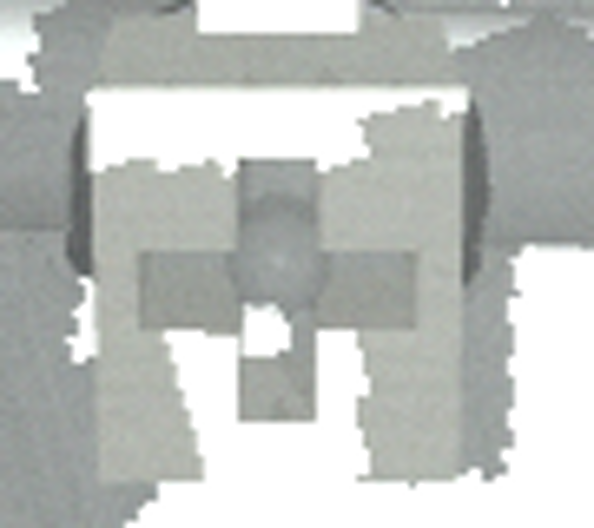

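```bash
python3 - <<'E'
from h import *
a=snap('side','s9.png');b=snap('top','t9.png')
o=cv2.imread('pics/top0.png');n=cv2.imread('pics/t9.png')
cv2.imwrite('pics/cmp.png',np.hstack([cv2.resize(o[120:320,150:480],None,fx=1.2,fy=1.2),cv2.resize(n[120:320,150:480],None,fx=1.2,fy=1.2)]))
c=cv2.imread('pics/s9.png');cv2.imwrite('pics/s9z.png',cv2.resize(c[100:420,150:470],None,fx=1.8,fy=1.8))
E
```

```text
(no output)
```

View pics/cmp.png

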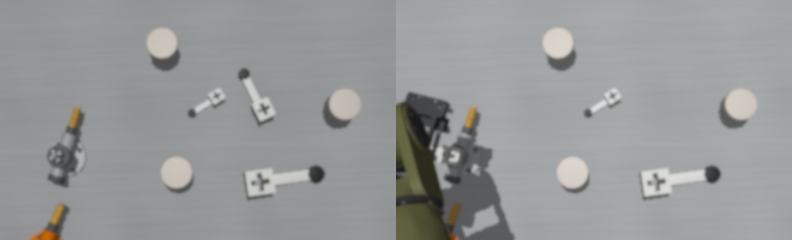

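View pics/s9z.png

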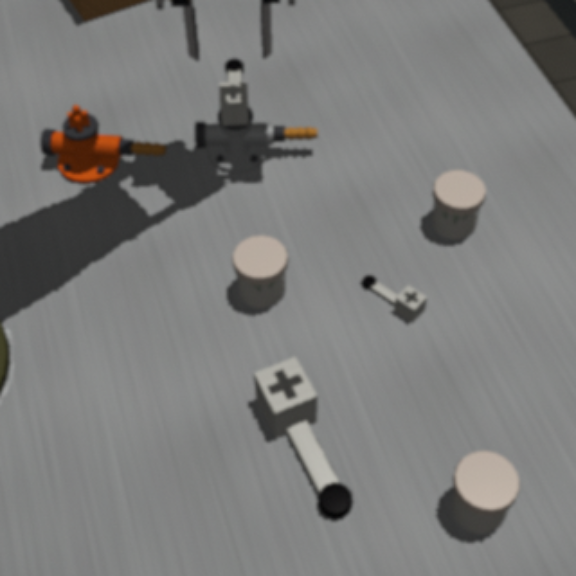

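The jars and the other levers stand where they were. The lever is on the grey cock with its arm across the pipe, and the gripper is clear of everything, so I am handing in.

```bash
python3 -c "
from workcell import manip
print(manip.hand_in(), manip.sense()['t'])"
```

```text
the job is handed in; nothing more can be done
the job is handed in; nothing more can be done
```

The lever is back on the grey cock, pushed fully home and turned anticlockwise to the stop, so the cock is shut. I handed the job in at about 21 s.

- **Fitting:** I gripped the middle-sized lever by its flat faces. The wrist picture put the rib at about 50° from the outlet, and the bore took the ribs at that angle without searching. The hub met the seat with the tool flange at 277.1 mm, against about 277 mm expected for fully home. The force readings, taken between moves, never went above about 10 N.
- **Shutting:** I turned the lever until the twist rose from about 0.1 to 0.39 N m, which was the stop. I then backed off about 2°, within the bore's play, let go and lifted clear.
- **Last checks:** The pictures show the pilot nose inside the hub, and the jars, the other levers and the orange cock where they were.
- **Disagreement:** From the wrist pictures the arm stands about 91.5 to 92° from the outlet rather than exactly 90°. That is inside the 2.6° play, so I left it.

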